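Set the stopcock and hold a test gauge seated in a sprung bayonet port

ROBOT

A 6-joint arm with a two-finger parallel gripper is mounted at the origin on a cart in front of the work surface, level with it; the furniture and walls round the work are solid. World frame = base frame: x ahead of the robot, y to its left, z up, the work surface at z = 0. Lengths are in m, angles in degrees, forces in N, time in s.
With the tool pointing down it reaches from about 0.3 to 0.75 m from the base axis. Payload 8.5 kg.
Tool frame: the origin (TCP) lies midway between the tips of the shut fingers; the grasp point (between the pads) lies 19 mm behind it (env.hold_point_z is the distance from the TCP to the grasp point, in m); z points along the fingers, y is the line along which they close (so a half turn about z gives the same grasp; the last joint's range is limited). The gripper opens to 85 mm and grips with 20 to 120 N. Pads are 22 mm wide; open, the fingers measure 114 mm over their backs; the gripper's body (76 mm by 85 mm) begins 54 mm behind the grasp point. The pads swing forward as they close: fully open they stand 13 mm farther back than shut.
Start: joints at [51.549, 21.807, 74.336, -0, 83.858, -12.336], TCP at [0.242, 0.494, 0.231] pointing down, gripper open.
Joint ranges: [-178.18, 178.18], [-50.72, 133.34], [12.68, 142.11], [-81.47, 261.47], [9.98, 163.14], [-165.26, 165.26]. Speed limits (degrees/s): [136.94, 136.94, 180, 180, 180, 180].

INTERFACE

Orientations are given as a 3x3 rotation matrix whose columns are the frame's x, y, z axes.
In Python, from rig import observe, get_image, camera_info, env gives the robot as it stands.
- The arm moves only by the tool drive_tool, never from a script. Its arguments are lists of equal length, an entry for each row: "offset": the shift along the tool's x, y, z in units of 40 mm (1.0 is 40 mm), a list of three; "turn": the turn, a rotation vector about the tool's x, y, z in units of 6 degrees (1.0 is 6 degrees), a list of three; "hand": the opening, from 0 (shut) to 1 (fully open). A call has exactly 10 rows; each row shifts and turns the commanded pose from where the row before left it, along the tool's axes as they then stand; what a row does not reach is not made up. A row lasts 1/8 s, in which the tool goes at most 62.5 mm and 10.7 degrees, less where a joint would pass 70% of its speed; a pose out of reach is approached as far as the arm can. A call is refused whole if a number of a shift passes 1 or a number of a turn 1, either way. A call with a gripper value outside its range is refused whole. The fingers move at their own pace and stop on an object; "newtons" is the grip in N (left out, the last holds). Time passes only in rows, so rows that do not move let the fingers close, or fill a call up. It gives the time, the measured TCP pose, the force, the opening and the grip force at its end, in the units of the state.
- observe(): the state, without advancing time (a new reading comes with each control period).
- get_image(name): name is "scene" or "side" or "wrist"; returns the picture (384x512x3 uint8, blue, green, red); there is no depth.
- camera_info(name): a dict with "fx", "fy", "cx", "cy" (pixels), "world_to_cam" (4x4, takes a point from world to camera coordinates). Camera axes: x right, y down, z forward; pixel columns grow to the right and rows downward; lengths in m; the calibration is good to about 2 mm. A picture is of the moment at which its call begins: read the wrist's pose just before it. camera_info takes no time and is no camera call; for the wrist camera it gives the pose at the moment of the call.
- env.close_job(): hands the job in; it is judged then, once.
The state is a dict: "time_s": time; "q": joint angles; "qvel": joint speeds; "joint_efforts": joint torques, N m; "position": TCP position; "tool_rot": TCP orientation; "ft_force": force on the tool from outside, world axes, zero at the start; "wrist_torque": the same for the moment, N m; "grip_width": finger opening in m; "gripper_force": force on a finger pad.
Only numpy, scipy, OpenCV 4.12 (cv2) and the standard library are available. Lean on these libraries where they do the work, as an engineer would, in place of code of your own. Each camera call takes 0.05 s, during which the arm holds its last target. There are 200 camera calls.

TASK

Turn the black handle of the small valve manifold to half open (45 degrees, its red tip at the green mark). Then take the blue test gauge out of its grey parking ring, push it fully home into the manifold's sprung bayonet port with its two lugs in the two slots, and twist it a quarter turn clockwise (seen from above) to the stop. The spring would turn it back out, so finish while still gripping the gauge and holding it seated and twisted, with the valve still half open and the other things on the bench left undisturbed.

Things in the scene. Friction and masses are not known exactly. Their poses are not given: they have to be found in the camera images.
- valve (a joint): opening angle of the valve handle in rad: 0 = closed, 0.785 = half open, 1.571 = fully open; grows counter-clockwise seen from above. It starts closed or nearly so, turns with slight friction (0.06 N m) and stays where it is left.
- valve_grip (a point): centre of the valve's black bar handle, on its upright turning axis; axes turn with the handle. Bar 64 mm long (x, red tip at +x), 12 mm thick (y), 22 mm tall (z); underside 14 mm clear above a white dial plate of 68 mm diameter with ticks, the half-open one green. Grip it across its thickness from above.
- manifold: the manifold, fixed: aluminium base plate 90 (x) x 230 (y) x 10 mm, origin under its centre, z up. The valve axis is at y = -70 mm, the bayonet port at y = +70 mm, on a brass and steel pipe along y.
- port_mouth (a point): centre of the port's brass top face, 60 mm above the bench, axes as the manifold's. Round hole of 23 mm with two slots 13 mm wide that run out along +x and -x to 19.5 mm from the centre (white marks show them). The face is 8 mm thick; below it the lugs can turn. A dark sleeve round it, 62 mm outside, 48 mm inside diameter, stands 1 mm higher.
- port_plunger (a joint): how far the sprung seat inside the port is pressed down (m), 0 at rest. The lugs meet it 13 mm below the brass face; pressing it 0.007 (3 N at first, 8 N at the end) brings the gauge's steel shoulder onto the brass face: fully home. The gauge can be twisted only when it is pressed by more than 0.002.
- port_turn (a joint): how far the seat in the port is turned, in rad: 0 = lugs in line with the slots; grows clockwise seen from above; stop at 1.571 (quarter turn). The lugs carry it round; a spring turns it back (0.02 N m at 0, 0.2 N m at the stop). With the lugs' play it lags the gauge by up to 0.08 rad.
- plug_grip (a point): centre of the blue grip block of the loose test gauge (0.1 to 0.2 kg): 44 mm long (x), 22 mm thick (y), 34 mm tall (z), small white dial on top; axes turn with the gauge, z up. A half turn about z makes no difference. Grip it across its thickness from above. Fully home in the port this point lies 22 mm above port_mouth.
- plug_shoulder (a point): same axes as plug_grip, 22 mm below it: centre of the underside of the gauge's steel shoulder (44 mm diameter, 5 mm thick). Below it a brass stem of 20 mm diameter with two lugs along +x and -x: tips 17 mm from the axis, 9 mm wide, 13 to 20 mm below the shoulder; then a tapered nose down to 27 mm below the shoulder.
- park_top (a point): centre of the rim of the grey parking ring, fixed, 45 mm above the bench, 54 mm outer, 39 mm inner diameter, black foot of 72 mm. At the start the gauge hangs upright in it, shoulder on the rim, its block's length within 30 degrees of straight ahead; lift it 30 mm straight up to clear the ring.
- dropper_bottle_1_mid (a point): half-way up the middle of a loose bystander, not to be disturbed: amber dropper bottle with red rubber bulb, 30 mm wide, 118 mm tall
- dropper_bottle_2_mid (a point): half-way up the middle of a loose bystander, not to be disturbed: amber dropper bottle with red rubber bulb, 30 mm wide, 111 mm tall
- pipette_bulb_mid (a point): half-way up the middle of a loose bystander, not to be disturbed: orange rubber pipette bulb, 47 mm wide, 63 mm tall
- petri_dish_mid (a point): half-way up the middle of a loose bystander, not to be disturbed: pale, nearly clear round dish, 90 mm wide, 18 mm tall
- wash_bottle_mid (a point): half-way up the middle of a loose bystander, not to be disturbed: white plastic wash bottle with red cap and bent spout, 61 x 84 mm, 176 mm tall
- slide_box_mid (a point): half-way up the middle of a loose bystander, not to be disturbed: blue and white box of slides, 31 x 81 mm, 52 mm tall

How it is judged:
By the outcome, as a careful person would: the job done as asked, in the order asked, and still so for the second after the job is handed in, while the arm keeps its last pose, push and grip.
It also fails if it takes over 64 s, if anything falls off the work surface, if the arm or the gripper's body presses on something with over 40 N, if the wrist force passes 120 N, or if a joint passes its speed limit or range.

## Working session

There is one attempt and no reset: what is moved stays moved. The work goes in short steps, Python scripts to look and compute and a tool call to move; the robot and the scene stay as the last step left them, time stands still between calls to the robot, and variables do not carry over. Pictures are saved under pics/ and viewed, at most 10 in all, crops included, and the job is handed in when it is done.

Besides the shell and the picture viewer there is one more tool, called as name(argument=value, ...), one argument or row to a line, values as JSON. drive_tool: Moves the arm, as the interface text tells. Its arguments: {"type":"object","properties":{"offset":{"type":"array"},"turn":{"type":"array"},"hand":{"type":"array"},"newtons":{"type":"number"}},"required":["offset","turn","hand"]}

```bash
ls; mkdir -p pics
cat > h.py <<'E'
import numpy as np, cv2
from rig import observe, get_image, camera_info, env
def ray(ci,u,v):
    T=np.array(ci["world_to_cam"]);R=T[:3,:3];c=-R.T@T[:3,3]
    d=R.T@np.array([(u-ci["cx"])/ci["fx"],(v-ci["cy"])/ci["fy"],1]);return c,d
def at_z(ci,u,v,z):
    c,d=ray(ci,u,v);return c+d*(z-c[2])/d[2]
def proj(ci,p):
    T=np.array(ci["world_to_cam"]);q=T[:3,:3]@np.array(p)+T[:3,3]
    return np.array([ci["fx"]*q[0]/q[2]+ci["cx"],ci["fy"]*q[1]/q[2]+ci["cy"]])
E
python3 - <<'E'
from h import *
s=get_image("scene");w=get_image("side");
cv2.imwrite("pics/a.png",cv2.resize(s,(800,600)));cv2.imwrite("pics/b.png",cv2.resize(w,(800,600)))
for n in("scene","side","wrist"):
    c=camera_info(n);r,d=ray(c,c["cx"],c["cy"]);print(n,r.round(3),d.round(3),c["fx"])
o=observe();print(o["position"],np.round(o["tool_rot"],3),o["ft_force"],env.hold_point_z)
E
```

```text
pics
scene [0.316 0.254 0.758] [ 0.308 -0.586 -0.749] 365.7061461166301
side [0.373 0.601 0.436] [ 0.214 -0.909 -0.356] 369.2907165929542
wrist [0.174 0.526 0.374] [ 0.265 -0.131 -0.955] 337.5398164642982
[0.24192228 0.49365179 0.23075191] [[-0.898  0.44  -0.001]
 [ 0.44   0.898 -0.001]
 [ 0.    -0.001 -1.   ]] [-0.28858217 -0.03711379 -1.28147704] 0.0187
```

View pics/a.png

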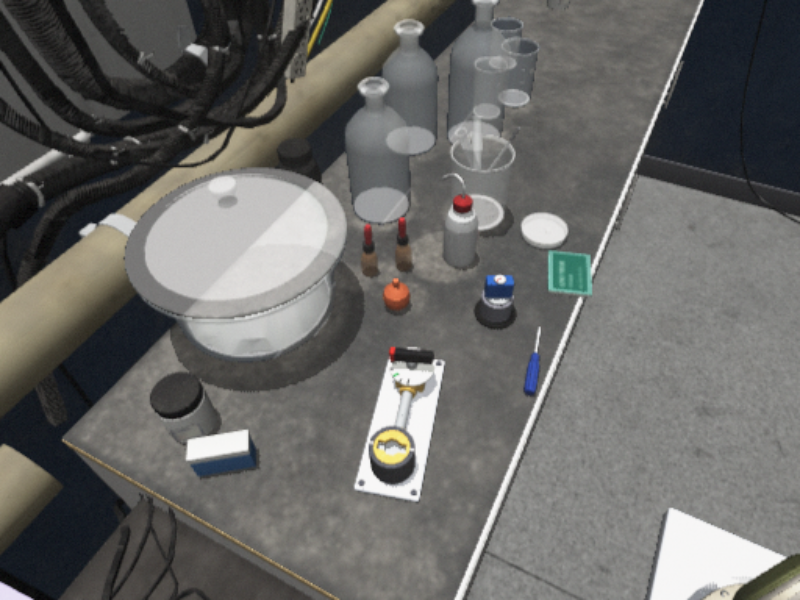

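View pics/b.png

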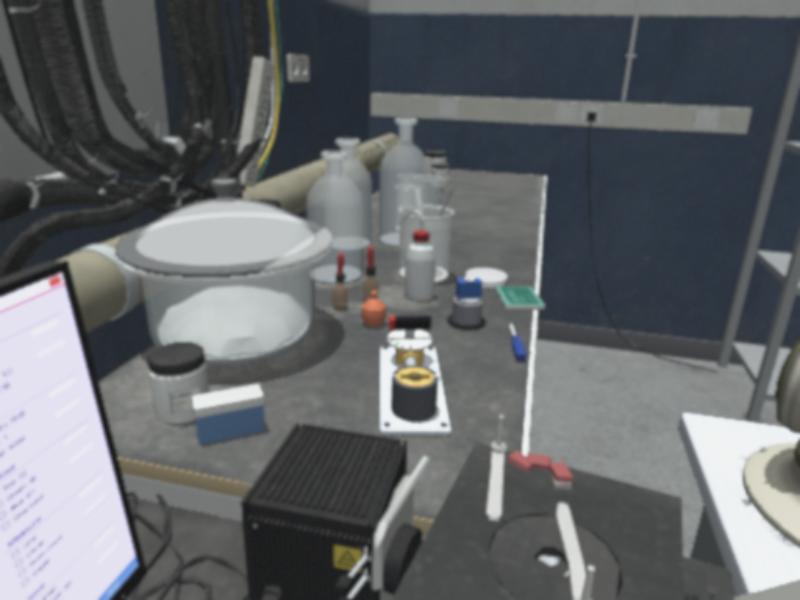

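The scene shows the manifold with the port at (392,446), the handle from its red tip at (391,354) to (434,356), and the gauge at (499,285) in its ring. The bystanders stand behind and to the left.

Run:
```python
from h import *
c=camera_info("scene");k=1.5625
P=lambda u,v,z:at_z(c,u/k,v/k,z)
for n,u,v,z in[("port",392,446,.06),("c1",357,489,.01),("c2",418,497,.01),("c3",444,362,.01),("tip",392,354,.07),("end",434,356,.07),("gtop",499,281,.09),("foot",496,311,.005),("d1",369,270,0),("d2",403,267,0),("bulb",397,303,0),("wash",460,258,0),("dish",545,235,0),("slide",223,458,.02)]:
    print(n,P(u,v,z).round(3))
```

```text
port [ 0.502 -0.045  0.06 ]
c1 [0.528 0.01  0.01 ]
c2 [ 0.45  -0.017  0.01 ]
c3 [ 0.509 -0.23   0.01 ]
tip [ 0.568 -0.17   0.07 ]
end [ 0.511 -0.195  0.07 ]
gtop [ 0.475 -0.359  0.09 ]
foot [ 0.474 -0.369  0.005]
d1 [ 0.72  -0.362  0.   ]
d2 [ 0.668 -0.397  0.   ]
bulb [ 0.637 -0.314  0.   ]
wash [ 0.582 -0.465 -0.   ]
dish [ 0.46  -0.595  0.   ]
slide [0.713 0.058 0.02 ]
```

drive_tool(
  offset=[
    [0,0,-1],
    [0,0,-1],
    [0,0,-1],
    [-1,-0.93,0],
    [-1,-0.93,0],
    [-1,-0.93,0],
    [-1,-0.93,0],
    [-1,-0.93,0],
    [-1,-0.93,0],
    [-1,-0.93,0],
  ],
  turn=[
    [0,0,0],
    [0,0,0],
    [0,0,0],
    [0,0,0],
    [0,0,0],
    [0,0,0],
    [0,0,0],
    [0,0,0],
    [0,0,0],
    [0,0,0],
  ],
  hand=[1,1,1,1,1,1,1,1,1,1],
)

```text
time_s: 1.35
position: [0.379, 0.1351, 0.3512]
tool_rot: [[-0.898, 0.44, -0.0], [0.44, 0.898, 0.0], [0.0, -0.0, -1.0]]
ft_force: [0.7, -0.1, 0.1]
grip_width: 0.0854
gripper_force: 0.0
```

drive_tool(
  offset=[
    [-1,-0.93,0],
    [-1,-0.93,0],
    [-1,-0.93,0],
    [-1,-0.93,0],
    [-1,-0.93,0],
    [-1,-0.93,0],
    [0,0,0],
    [0,0,0.5],
    [0,0,0.5],
    [0,0,0.3],
  ],
  turn=[
    [0,0,0],
    [0,0,0],
    [0,0,0],
    [0,0,0],
    [0,0,0],
    [0,0,0],
    [0,0,1],
    [0,0,1],
    [0,0,1],
    [0,0,1],
  ],
  hand=[1,1,1,1,1,1,1,1,1,1],
)

```text
time_s: 2.6
position: [0.4958, -0.1692, 0.298]
tool_rot: [[-0.638, 0.77, -0.002], [0.77, 0.638, 0.001], [0.002, -0.001, -1.0]]
ft_force: [0.0, -0.2, 0.3]
grip_width: 0.0853
gripper_force: 0.0
```

drive_tool(
  offset=[
    [0,0,0],
    [0,0,0],
    [0,0,0],
    [0,0,0],
    [0,0,0],
    [0,0,0],
    [0,0,0],
    [0,0,0],
    [0,0,0],
    [0,0,0],
  ],
  turn=[
    [0,0,1],
    [0,0,1],
    [0,0,1],
    [0,0,1],
    [0,0,1],
    [0,0,1],
    [0,0,1],
    [0,0,1],
    [0,0,1],
    [0,0,1],
  ],
  hand=[1,1,1,1,1,1,1,1,1,1],
)

```text
time_s: 3.85
position: [0.496, -0.1692, 0.2989]
tool_rot: [[0.347, 0.938, -0.001], [0.938, -0.347, 0.0], [0.0, -0.001, -1.0]]
ft_force: [0.0, 0.5, 0.7]
grip_width: 0.0855
gripper_force: 0.0
```

drive_tool(
  offset=[
    [0,0,0],
    [0,0,0],
    [0,0,0],
    [0,0,0],
    [0,0,0],
    [0,0,0],
    [0,0,0],
    [0,0,0],
    [0,0,0],
    [0,0,0],
  ],
  turn=[
    [0,0,1],
    [0,0,1],
    [0,0,1],
    [0,0,1],
    [0,0,1],
    [0,0,1],
    [0,0,1],
    [0,0,1],
    [0,0,0],
    [0,0,0],
  ],
  hand=[1,1,1,1,1,1,1,1,1,1],
)

```text
time_s: 5.1
position: [0.4961, -0.1692, 0.2992]
tool_rot: [[0.927, 0.375, -0.0], [0.375, -0.927, 0.0], [-0.0, -0.0, -1.0]]
ft_force: [0.4, -0.7, 0.8]
grip_width: 0.0855
gripper_force: 0.0
```

Run:
```python
from h import *
o=observe();c=camera_info("wrist");import pickle
pickle.dump(c,open("c1.pkl","wb"))
w=get_image("wrist");cv2.imwrite("w1.png",w);cv2.imwrite("pics/c.png",cv2.resize(w,(800,600),interpolation=cv2.INTER_CUBIC))
print(o["time_s"],o["position"].round(4),np.round(o["tool_rot"],3).tolist(),np.round(o["q"],1))
```

```text
5.1 [ 0.4961 -0.1692  0.2992] [[0.927, 0.375, -0.0], [0.375, -0.927, 0.0], [-0.0, -0.0, -1.0]] [-31.8  16.9  70.6  -0.   92.6  36.2]
```

View pics/c.png

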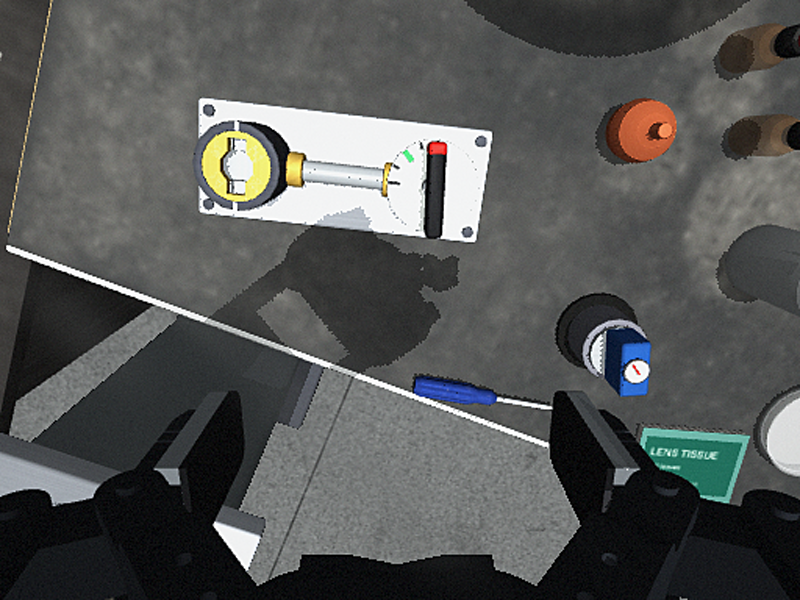

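Wrist view: plate corners (199,98),(492,131),(475,242),(197,212). Port centre is about (238,166), with slot marks at (238,122) and (237,208). The handle runs from the red end (438,143) to (432,237), the green mark is at (408,156), and the gauge dial is at (636,371).

Run:
```python
from h import *
import pickle
from scipy.optimize import least_squares
c=pickle.load(open("c1.pkl","rb"));k=1.5625
P=lambda u,v,z:at_z(c,u/k,v/k,z)
cor=[(199,98),(492,131),(475,242),(197,212)]
L=[(.045,.115),(.045,-.115),(-.045,-.115),(-.045,.115)]
def man(p,l,z):
    a=p[2];return [p[0]+np.cos(a)*l[0]-np.sin(a)*l[1],p[1]+np.sin(a)*l[0]+np.cos(a)*l[1],z]
obs=[(l,.01,q) for l,q in zip(L,cor)]+[((.0,.07),.061,(240,166)),((.027,.07),.061,(238,123)),((-.027,.07),.061,(237,208))]
r=least_squares(lambda p:np.ravel([proj(c,man(p,l,z))*k-q for l,z,q in obs]),[.52,-.11,.27])
p=r.x;print(p,np.degrees(p[2]),r.fun.reshape(-1,2).round(1).tolist())
print("port",man(p,(0,.07),.06),"valve",man(p,(0,-.07),0))
for z in(.05,.06,.07,.08):
    a=P(438,143,z);b=P(432,237,z);print(z,(a+b)[:2]/2,np.linalg.norm(a-b),np.degrees(np.arctan2(*(a-b)[1::-1])))
print(P(636,371,.086),P(621,331,.05))
```

```text
[ 0.52257564 -0.11401591  0.27477144] 15.743243978125445 [[-0.7, -2.0], [2.7, -0.6], [1.9, 1.4], [1.4, 1.0], [-3.2, 0.5], [-0.4, 3.3], [-1.0, -3.0]]
port [np.float64(0.503582756264123), np.float64(-0.04664180015442031), 0.06] valve [np.float64(0.5415685306972345), np.float64(-0.1813900132806684), 0]
0.05 [ 0.53927414 -0.18351854] 0.06783464842077275 19.55298029440163
0.06 [ 0.5399387  -0.18246738] 0.06610411537989301 19.55298029440166
0.07 [ 0.54060326 -0.18141623] 0.06437358233901339 19.552980294401674
0.08 [ 0.54126782 -0.18036507] 0.06264304929813387 19.552980294401635
[ 0.47715814 -0.36900866  0.086     ] [ 0.49421279 -0.36356378  0.05      ]
```

drive_tool(
  offset=[
    [0.91,0.7,0],
    [0,0,1],
    [0,0,1],
    [0,0,1],
    [0,0,1],
    [0,0,1],
    [0,0,0.5],
    [0,0,0.5],
    [0,0,0],
    [0,0,0],
  ],
  turn=[
    [0,0,0.4],
    [0,0,0],
    [0,0,0],
    [0,0,0],
    [0,0,0],
    [0,0,0],
    [0,0,0],
    [0,0,0],
    [0,0,0],
    [0,0,0],
  ],
  hand=[0.6,0.6,0.6,0.6,0.6,0.6,0.6,0.6,0.6,0.6],
  newtons=30,
)

```text
time_s: 6.4
position: [0.5407, -0.1819, 0.0601]
tool_rot: [[0.943, 0.334, 0.001], [0.334, -0.943, -0.001], [0.001, 0.001, -1.0]]
ft_force: [0.3, -0.3, 0.7]
grip_width: 0.0509
gripper_force: 0.0
```

drive_tool(
  offset=[
    [0,0,0.28],
    [0,0,0],
    [0,0,0],
    [0,0,0],
    [0,0,0],
    [0,0,0],
    [0,0,0],
    [0,0,0],
    [0,0,0],
    [0,0,0],
  ],
  turn=[
    [0,0,0],
    [0,0,0],
    [0,0,0],
    [0,0,0],
    [0,0,0],
    [0,0,0],
    [0,0,0],
    [0,0,0],
    [0,0,0],
    [0,0,0],
  ],
  hand=[0.6,0,0,0,0,0,0,0,0,0],
)

```text
time_s: 7.65
position: [0.5397, -0.1799, 0.0482]
tool_rot: [[0.943, 0.334, -0.002], [0.334, -0.943, 0.003], [-0.001, -0.004, -1.0]]
ft_force: [-2.0, 7.5, 3.9]
grip_width: 0.0143
gripper_force: 29.4
```

drive_tool(
  offset=[
    [0,-0.06,0],
    [0,0,0],
    [0,0,0],
    [0,0,0],
    [0,0,0],
    [0,0,0],
    [0,0,0],
    [0,0,0],
    [0,0,0],
    [0,0,0],
  ],
  turn=[
    [0,0,0],
    [0,0,-0.8],
    [0,0,-1],
    [0,0,-1],
    [0,0,-1],
    [0,0,-1],
    [0,0,-1],
    [0,0,-1],
    [0,0,-0.07],
    [0,0,0],
  ],
  hand=[0,0,0,0,0,0,0,0,0,0],
)

```text
time_s: 8.9
position: [0.5406, -0.181, 0.0483]
tool_rot: [[0.49, 0.872, 0.003], [0.872, -0.49, -0.003], [-0.001, 0.004, -1.0]]
ft_force: [3.6, -6.4, -3.1]
grip_width: 0.0145
gripper_force: 29.3
```

Run:
```python
from h import *
o=observe();print(o["position"],np.degrees(np.arctan2(o["tool_rot"][1][1],o["tool_rot"][0][1])),o["ft_force"],o["wrist_torque"],o["grip_width"])
```

```text
[ 0.54063721 -0.1809906   0.04834814] -29.31012149834383 [ 3.57364116 -6.36328327 -3.11083228] [-0.9178511  -0.55533489 -0.05508536] 0.014450105297566716
```

drive_tool(
  offset=[
    [0,0,0],
    [0,0,0],
    [0,0,0],
    [0,0,-0.5],
    [0,0,-1],
    [0,0,-1],
    [0,0,-1],
    [-0.5,0,-1],
    [-0.5,0,0],
    [0,0,0],
  ],
  turn=[
    [0,0,0],
    [0,0,0],
    [0,0,0],
    [0,0,0],
    [0,0,0],
    [0,0,0],
    [0,0,0],
    [0,0,0],
    [0,0,0],
    [0,0,0],
  ],
  hand=[0.6,0.6,0.6,0.6,0.6,0.6,0.6,0.6,0.6,0.6],
)

```text
time_s: 10.15
position: [0.5192, -0.215, 0.2274]
tool_rot: [[0.491, 0.871, -0.001], [0.871, -0.491, 0.001], [0.0, -0.001, -1.0]]
ft_force: [0.4, 0.0, -0.4]
grip_width: 0.0511
gripper_force: 0.0
```

Run:
```python
from h import *
import pickle
o=observe();c=camera_info("wrist");pickle.dump(c,open("c2.pkl","wb"))
w=get_image("wrist");cv2.imwrite("pics/d.png",cv2.resize(w,(800,600),interpolation=cv2.INTER_CUBIC))
print(o["time_s"],o["position"].round(4),np.round(o["tool_rot"],3).tolist(),np.round(o["q"],1))
print(proj(c,[.541,-.181,.072])*1.5625)
```

```text
10.15 [ 0.5192 -0.215   0.2274] [[0.491, 0.871, -0.001], [0.871, -0.491, 0.001], [0.0, -0.001, -1.0]] [-34.6  23.2  72.8  -0.   84.1  -5.2]
[400.33964377 197.60442034]
```

View pics/d.png

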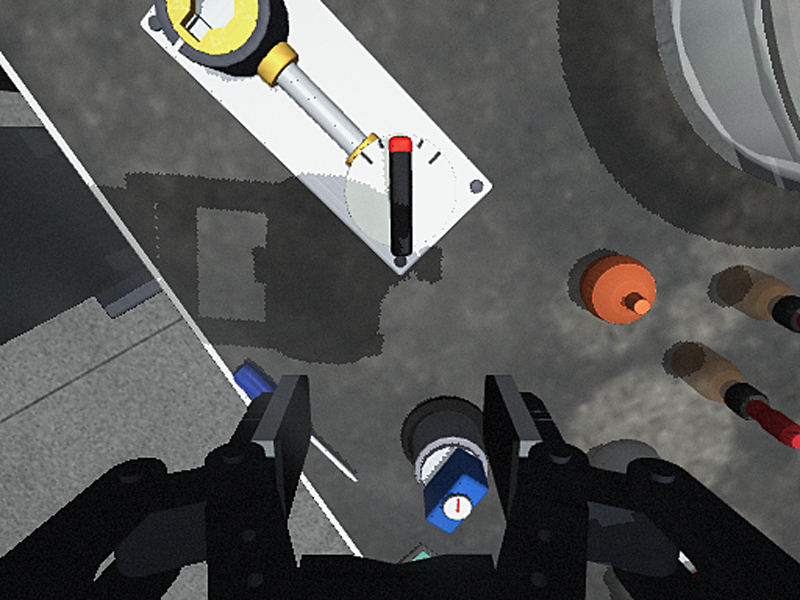

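drive_tool(
  offset=[
    [-0.87,-0.03,0],
    [-0.87,-0.03,0],
    [-0.87,-0.03,0],
    [-0.87,-0.03,0],
    [-0.87,-0.03,0],
    [-0.87,-0.03,0],
    [0,0,0],
    [0,0,0],
    [0,0,0],
    [0,0,0],
  ],
  turn=[
    [0,0,0],
    [0,0,0],
    [0,0,0],
    [0,0,0],
    [0,0,0],
    [0,0,0],
    [0,0,1],
    [0,0,1],
    [0,0,1],
    [0,0,1],
  ],
  hand=[0.6,0.6,0.6,0.6,0.6,0.6,0.6,0.6,0.6,0.6],
)

```text
time_s: 11.45
position: [0.4119, -0.392, 0.2268]
tool_rot: [[0.803, 0.595, -0.001], [0.595, -0.803, 0.002], [0.0, -0.003, -1.0]]
ft_force: [-0.2, -1.7, 0.9]
grip_width: 0.0509
gripper_force: 0.0
```

drive_tool(
  offset=[
    [0,0,0],
    [0,0,0],
    [0,0,0],
    [0,0,0],
    [0,0,0],
    [0,0,0],
    [0,0,0],
    [0,0,0],
    [0,0,0],
    [0,0,0],
  ],
  turn=[
    [0,0,1],
    [0,0,1],
    [0,0,0.8],
    [0,0,0],
    [0,0,0],
    [0,0,0],
    [0,0,0],
    [0,0,0],
    [0,0,0],
    [0,0,0],
  ],
  hand=[0.6,0.6,0.6,0.6,0.6,0.6,0.6,0.6,0.6,0.6],
)

```text
time_s: 12.7
position: [0.4115, -0.3929, 0.2282]
tool_rot: [[0.94, 0.34, 0.0], [0.34, -0.94, -0.0], [-0.0, 0.0, -1.0]]
ft_force: [0.4, -0.4, 0.5]
grip_width: 0.0509
gripper_force: 0.0
```

Run:
```python
from h import *
import pickle
o=observe();c=camera_info("wrist");pickle.dump(c,open("c3.pkl","wb"))
w=get_image("wrist");cv2.imwrite("w3.png",w)
p=(proj(c,[.477,-.367,.07])).round().astype(int);u0,v0=max(0,p[0]-100),max(0,p[1]-75)
cv2.imwrite("pics/e.png",cv2.resize(w[v0:v0+150,u0:u0+200],None,fx=4,fy=4,interpolation=cv2.INTER_CUBIC))
print(u0,v0,o["time_s"],o["position"].round(4),np.round(o["tool_rot"],3).tolist(),np.round(o["q"],1))
```

```text
150 16 12.7 [ 0.4115 -0.3929  0.2282] [[0.94, 0.34, 0.0], [0.34, -0.94, -0.0], [-0.0, 0.0, -1.0]] [-55.6  23.9  71.6  -0.   84.6  14.5]
```

View pics/e.png

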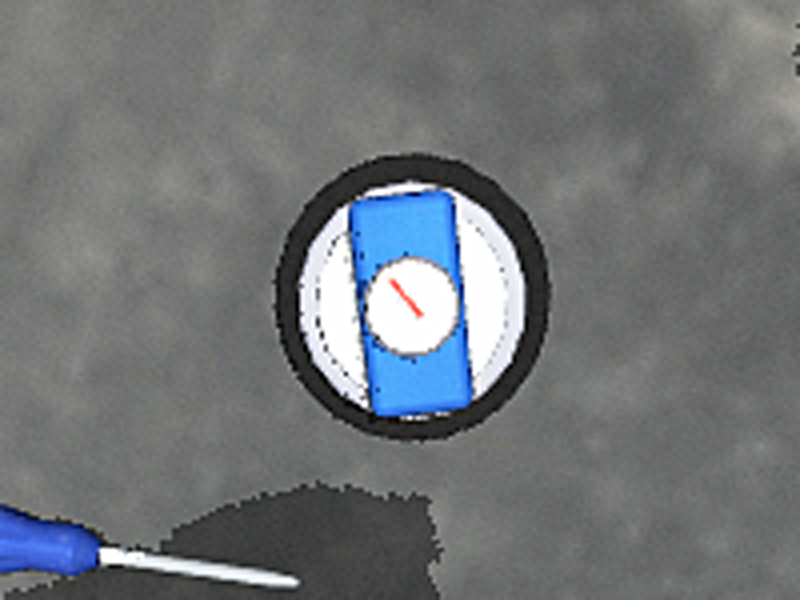

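The crop is straight above the gauge. The block top corners are (350,198),(453,190),(471,404),(371,416), the dial centre is (412,306), and the driver is well clear.

Run:
```python
from h import *
import pickle
c=pickle.load(open("c3.pkl","rb"))
q=[at_z(c,150+u/4,16+v/4,.084) for u,v in[(350,198),(453,190),(471,404),(371,416)]]
m=np.mean(q,0);f=(q[0]+q[1]-q[2]-q[3])/2;g=(q[0]+q[3]-q[1]-q[2])/2
yaw=np.degrees(np.arctan2(f[1],f[0]));print(m,yaw,np.degrees(np.arctan2(g[1],g[0]))-90,np.linalg.norm(f),np.linalg.norm(g))
o=observe();d=m-o["position"];d[2]=0;print(o["tool_rot"].T@d/.04)
```

```text
[ 0.47724209 -0.36965707  0.084     ] 25.25769074321779 25.38234896605519 0.042492486504385404 0.020803114276150864
[1.74267462e+00 1.30461777e-02 1.11895179e-04]
```

drive_tool(
  offset=[
    [0.87,0,0],
    [0.87,0.01,0],
    [0,0,0],
    [0,0,1],
    [0,0,1],
    [0,0,1],
    [0,0,0.8],
    [0,0,0.3],
    [0,0,0.25],
    [0,0,0],
  ],
  turn=[
    [0,0,0],
    [0,0,0],
    [0,0,-0.9],
    [0,0,0],
    [0,0,0],
    [0,0,0],
    [0,0,0],
    [0,0,0],
    [0,0,0],
    [0,0,0],
  ],
  hand=[0.6,0.6,0.6,0.6,0.6,0.6,0.6,0.6,0.6,0.6],
)

```text
time_s: 14.0
position: [0.4772, -0.3697, 0.0544]
tool_rot: [[0.904, 0.427, 0.0], [0.427, -0.904, -0.0], [0.0, 0.0, -1.0]]
ft_force: [-1.2, 0.1, -0.3]
grip_width: 0.0511
gripper_force: 0.0
```

drive_tool(
  offset=[
    [0,0,0],
    [0,0,0],
    [0,0,0],
    [0,0,0],
    [0,0,0],
    [0,0,0],
    [0,0,0],
    [0,0,0],
    [0,0,0],
    [0,0,0],
  ],
  turn=[
    [0,0,0],
    [0,0,0],
    [0,0,0],
    [0,0,0],
    [0,0,0],
    [0,0,0],
    [0,0,0],
    [0,0,0],
    [0,0,0],
    [0,0,0],
  ],
  hand=[0,0,0,0,0,0,0,0,0,0],
  newtons=60,
)

```text
time_s: 15.25
position: [0.4774, -0.3699, 0.0552]
tool_rot: [[0.904, 0.427, 0.001], [0.427, -0.904, -0.001], [0.001, 0.002, -1.0]]
ft_force: [0.2, 1.5, 5.0]
grip_width: 0.0208
gripper_force: 59.2
```

drive_tool(
  offset=[
    [0,0,-0.2],
    [0,0,-0.6],
    [0,0,-0.9],
    [0,0,-0.9],
    [0.5,-0.88,0],
    [0.5,-0.88,0],
    [0.5,-0.88,0],
    [0.5,-0.88,0],
    [0.5,-0.88,0],
    [0.5,-0.88,0],
  ],
  turn=[
    [0,0,0],
    [0,0,0],
    [0,0,0],
    [0,0,0],
    [0,0,0],
    [0,0,0],
    [0,0,0],
    [0,0,0],
    [0,0,0],
    [0,0,0],
  ],
  hand=[0,0,0,0,0,0,0,0,0,0],
)

```text
time_s: 16.5
position: [0.4952, -0.126, 0.1584]
tool_rot: [[0.904, 0.427, 0.0], [0.427, -0.904, -0.0], [0.0, 0.0, -1.0]]
ft_force: [0.2, 1.0, -0.7]
grip_width: 0.0209
gripper_force: 59.0
```

drive_tool(
  offset=[
    [0.5,-0.88,0],
    [0.3,-0.5,0],
    [0,0,0],
    [0,0,0],
    [0,0,0],
    [0,0,0],
    [0,0,0],
    [0,0,0],
    [0,0,0],
    [0,0,0],
  ],
  turn=[
    [0,0,0],
    [0,0,0],
    [0,0,0.8],
    [0,0,0.8],
    [0,0,0],
    [0,0,0],
    [0,0,0],
    [0,0,0],
    [0,0,0],
    [0,0,0],
  ],
  hand=[0,0,0,0,0,0,0,0,0,0],
)

```text
time_s: 17.75
position: [0.5007, -0.0638, 0.1581]
tool_rot: [[0.963, 0.271, 0.0], [0.271, -0.963, 0.0], [0.0, 0.0, -1.0]]
ft_force: [-0.7, -0.4, -1.3]
grip_width: 0.0211
gripper_force: 58.9
```

Run:
```python
from h import *
import pickle
o=observe();c=camera_info("wrist");pickle.dump(c,open("c4.pkl","wb"));w=get_image("wrist");cv2.imwrite("w4.png",w)
s=get_image("scene");cs=camera_info("scene");sd=get_image("side")
p=proj(cs,[.5036,-.0466,.09]).astype(int);print(p)
a=cv2.resize(w,(800,600),interpolation=cv2.INTER_CUBIC)
cv2.imwrite("pics/f.png",a)
print(o["time_s"],o["position"].round(4),np.round(o["tool_rot"],3).tolist(),np.round(o["q"],1),o["ft_force"])
print("port proj",proj(c,[.5036,-.0466,.06])*1.5625, o["tool_rot"].T@(np.array([.5036,-.0466,o["position"][2]])-o["position"])/.04)
```

```text
[249 277]
17.75 [ 0.5007 -0.0638  0.1581] [[0.963, 0.271, 0.0], [0.271, -0.963, 0.0], [0.0, 0.0, -1.0]] [-20.7  21.3  88.3   0.   70.4  53.6] [-0.67441756 -0.44651449 -1.28760276]
port proj [360.52651528 282.42409465] [ 1.86967713e-01 -3.93218856e-01  8.16459529e-06]
```

View pics/f.png

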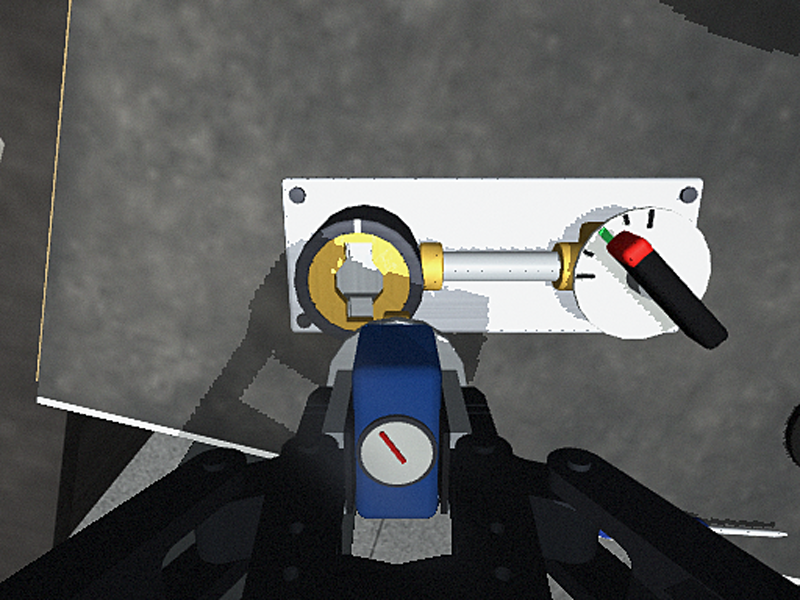

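Run:
```python
from h import *
import pickle
c=pickle.load(open("c4.pkl","rb"));k=1.5625;w=cv2.imread("w4.png")
P=lambda u,v,z:at_z(c,u/k,v/k,z)
a,b=P(285,178,.01),P(702,179,.01);d=a-b;print("yaw",np.degrees(np.arctan2(-d[0],d[1])),np.linalg.norm(d))
x=np.array([np.cos(.2748),np.sin(.2748),0]);y=np.array([-x[1],x[0],0])
print("origin from edge",(a+b)/2-.045*x)
dc=P(397,450,.187);print("dial",dc,"TCP .5007 -.0638")
p=np.array([.5036,-.0466,.06])
im=cv2.resize(w[100:230,130:300],None,fx=4,fy=4,interpolation=cv2.INTER_CUBIC)
T=lambda q:tuple(((proj(c,q)-[130,100])*4).round().astype(int).tolist())
def poly(pts,col):cv2.polylines(im,[np.array([T(q) for q in pts])],True,col,1)
th=np.linspace(0,2*np.pi,60)
for r,z,col in[(.031,.001,(0,0,255)),(.024,0,(0,255,0)),(.0115,0,(255,0,255))]:
    poly([p+r*(np.cos(t)*x+np.sin(t)*y)+[0,0,z] for t in th],col)
poly([p+i*.0195*x+j*.0065*y for i,j in((1,1),(1,-1),(-1,-1),(-1,1))],(255,0,0))
cv2.imwrite("pics/g.png",im)
```

```text
yaw 15.594013707410301 0.2251235270919514
origin from edge [ 0.5217769  -0.11368507  0.01      ]
dial [ 0.50059958 -0.06515964  0.187     ] TCP .5007 -.0638
```

View pics/g.png

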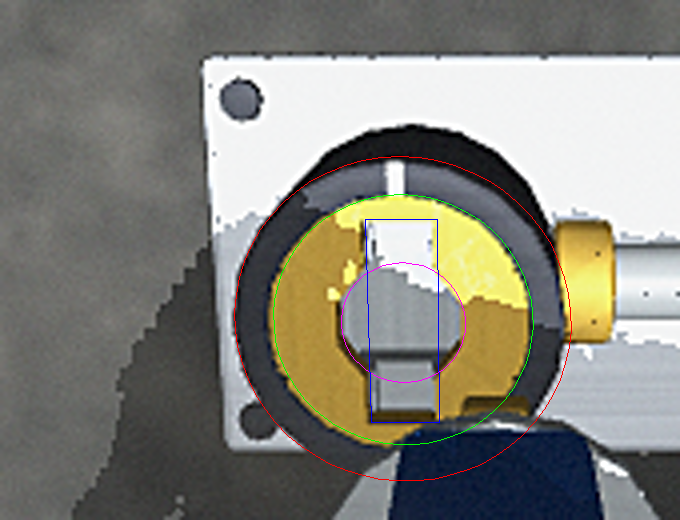

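drive_tool(
  offset=[
    [0.2,-0.43,0],
    [0,0,0],
    [0,0,0.6],
    [0,0,0.5],
    [0,0,0.2],
    [0,0,0.15],
    [0,0,0.1],
    [0,0,0.1],
    [0,0,0],
    [0,0,0],
  ],
  turn=[
    [0,0,0],
    [0,0,0],
    [0,0,0],
    [0,0,0],
    [0,0,0],
    [0,0,0],
    [0,0,0],
    [0,0,0],
    [0,0,0],
    [0,0,0],
  ],
  hand=[0,0,0,0,0,0,0,0,0,0],
)

```text
time_s: 19.15
position: [0.5038, -0.0451, 0.0924]
tool_rot: [[0.963, 0.271, 0.0], [0.271, -0.963, -0.0], [0.0, 0.0, -1.0]]
ft_force: [0.6, -0.2, -1.6]
grip_width: 0.0209
gripper_force: 58.9
```

Nose is in with no contact force. I'll descend through the slots.

drive_tool(
  offset=[
    [0,0,0.05],
    [0,0,0.05],
    [0,0,0.05],
    [0,0,0.05],
    [0,0,0.05],
    [0,0,0.05],
    [0,0,0],
    [0,0,0],
    [0,0,0],
    [0,0,0],
  ],
  turn=[
    [0,0,0],
    [0,0,0],
    [0,0,0],
    [0,0,0],
    [0,0,0],
    [0,0,0],
    [0,0,0],
    [0,0,0],
    [0,0,0],
    [0,0,0],
  ],
  hand=[0,0,0,0,0,0,0,0,0,0],
)

```text
time_s: 20.4
position: [0.5037, -0.0451, 0.0802]
tool_rot: [[0.963, 0.271, 0.0], [0.271, -0.963, -0.0], [0.0, 0.0, -1.0]]
ft_force: [-0.4, 0.2, -0.0]
grip_width: 0.0212
gripper_force: 58.9
```

drive_tool(
  offset=[
    [0,0,0.05],
    [0,0,0.05],
    [0,0,0.05],
    [0,0,0.05],
    [0,0,0.05],
    [0,0,0.03],
    [0,0,0.03],
    [0,0,0],
    [0,0,0],
    [0,0,0],
  ],
  turn=[
    [0,0,0],
    [0,0,0],
    [0,0,0],
    [0,0,0],
    [0,0,0],
    [0,0,0],
    [0,0,0],
    [0,0,0],
    [0,0,0],
    [0,0,0],
  ],
  hand=[0,0,0,0,0,0,0,0,0,0],
  newtons=100,
)

```text
time_s: 21.65
position: [0.5038, -0.045, 0.0702]
tool_rot: [[0.963, 0.271, 0.002], [0.271, -0.963, -0.001], [0.002, 0.001, -1.0]]
ft_force: [-10.0, 2.5, 31.3]
grip_width: 0.0206
gripper_force: 104.6
```

drive_tool(
  offset=[
    [0,0,-0.015],
    [0,0,0],
    [0,0,0],
    [0,0,0],
    [0,0,0],
    [0,0,0],
    [0,0,0],
    [0,0,0],
    [0,0,0],
    [0,0,0],
  ],
  turn=[
    [0,0,0],
    [0,0,1],
    [0,0,1],
    [0,0,1],
    [0,0,1],
    [0,0,1],
    [0,0,1],
    [0,0,1],
    [0,0,1],
    [0,0,0],
  ],
  hand=[0,0,0,0,0,0,0,0,0,0],
)

```text
time_s: 22.9
position: [0.5046, -0.0447, 0.0703]
tool_rot: [[0.845, -0.535, 0.003], [-0.535, -0.845, -0.0], [0.003, -0.002, -1.0]]
ft_force: [-4.1, 4.6, 21.8]
grip_width: 0.0205
gripper_force: 103.4
```

Run:
```python
from h import *
o=observe();print(o["position"],np.degrees(np.arctan2(o["tool_rot"][1][1],o["tool_rot"][0][1])),o["ft_force"],o["wrist_torque"],np.round(o["q"],1))
```

```text
[ 0.50461725 -0.04471994  0.07025601] -122.34414783559093 [-4.06582547  4.59658366 21.75561541] [0.73569458 0.71974416 0.02135593] [-1.850e+01  2.800e+01  9.470e+01  1.000e-01  5.710e+01  1.038e+02]
```

drive_tool(
  offset=[
    [0,0,0],
    [0,0,0],
    [0,0,0],
    [0,0,0],
    [0,0,0],
    [0,0,0],
    [0,0,0],
    [0,0,0],
    [0,0,0],
    [0,0,0],
  ],
  turn=[
    [0,0,1],
    [0,0,1],
    [0,0,1],
    [0,0,1],
    [0,0,1],
    [0,0,0.8],
    [0,0,0.7],
    [0,0,0.5],
    [0,0,0.3],
    [0,0,0.3],
  ],
  hand=[0,0,0,0,0,0,0,0,0,0],
)

```text
time_s: 24.15
position: [0.5043, -0.045, 0.0702]
tool_rot: [[0.21, -0.978, 0.003], [-0.978, -0.21, -0.001], [0.001, -0.002, -1.0]]
ft_force: [-4.8, 3.4, 23.7]
grip_width: 0.0203
gripper_force: 103.5
```

Run:
```python
from h import *
o=observe();print(o["position"],np.degrees(np.arctan2(o["tool_rot"][1][1],o["tool_rot"][0][1])),o["ft_force"],o["wrist_torque"],np.round(o["q"],1))
w=get_image("wrist");cv2.imwrite("pics/k.png",cv2.resize(w,(800,600),interpolation=cv2.INTER_CUBIC))
```

```text
[ 0.50431236 -0.0450006   0.07024298] -167.88453667142184 [-4.84286049  3.44181725 23.74586992] [0.45475502 1.10592694 0.40268336] [-18.5  28.   94.7  -0.   57.1 149.4]
```

View pics/k.png

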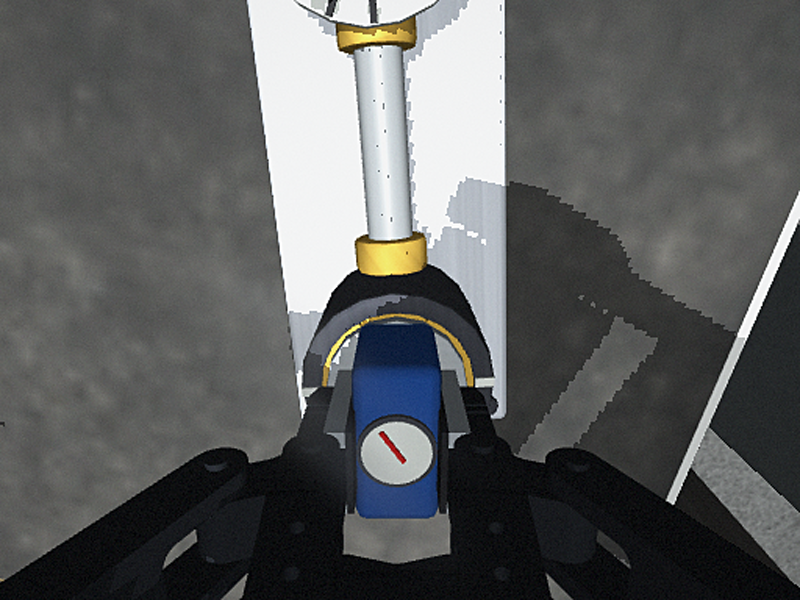

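drive_tool(
  offset=[
    [0,0,0],
    [0,0,0],
    [0,0,0],
    [0,0,0],
    [0,0,0],
    [0,0,0],
    [0,0,0],
    [0,0,0],
    [0,0,0],
    [0,0,0],
  ],
  turn=[
    [0,0,0.15],
    [0,0,0.15],
    [0,0,0.1],
    [0,0,0],
    [0,0,0],
    [0,0,0],
    [0,0,0],
    [0,0,0],
    [0,0,0],
    [0,0,0],
  ],
  hand=[0,0,0,0,0,0,0,0,0,0],
)

```text
time_s: 25.45
position: [0.5043, -0.045, 0.0702]
tool_rot: [[0.17, -0.985, 0.003], [-0.985, -0.17, -0.001], [0.001, -0.002, -1.0]]
ft_force: [-4.7, 3.1, 23.5]
grip_width: 0.0208
gripper_force: 103.5
```

Run:
```python
from h import *
o=observe();print(o["position"],np.degrees(np.arctan2(o["tool_rot"][1][1],o["tool_rot"][0][1])),o["ft_force"],o["wrist_torque"],np.round(o["q"],1))
```

```text
[ 0.50428122 -0.0449783   0.07024326] -170.22603015638333 [-4.65219118  3.13130565 23.54697103] [0.42497055 1.01727854 0.4370101 ] [-18.5  28.   94.7  -0.   57.1 151.7]
```

drive_tool(
  offset=[
    [0,0,0],
    [0,0,0],
    [0,0,0],
    [0,0,0],
    [0,0,0],
    [0,0,0],
    [0,0,0],
    [0,0,0],
    [0,0,0],
    [0,0,0],
  ],
  turn=[
    [0,0,0.2],
    [0,0,0.2],
    [0,0,0.1],
    [0,0,0],
    [0,0,0],
    [0,0,0],
    [0,0,0],
    [0,0,0],
    [0,0,0],
    [0,0,0],
  ],
  hand=[0,0,0,0,0,0,0,0,0,0],
)

```text
time_s: 26.7
position: [0.5043, -0.045, 0.0702]
tool_rot: [[0.119, -0.993, 0.003], [-0.993, -0.119, -0.001], [0.001, -0.002, -1.0]]
ft_force: [-3.9, 2.9, 22.7]
grip_width: 0.0204
gripper_force: 103.6
```

Run:
```python
from h import *
o=observe();print(o["position"],np.degrees(np.arctan2(o["tool_rot"][1][1],o["tool_rot"][0][1])),o["ft_force"],o["wrist_torque"],np.round(o["q"],1))
w=get_image("wrist");s=get_image("scene")
cv2.imwrite("pics/m.png",np.hstack([cv2.resize(w[180:360,150:350],(600,540),interpolation=cv2.INTER_CUBIC)]))
cv2.imwrite("pics/n.png",cv2.resize(s,(800,600),interpolation=cv2.INTER_CUBIC))
```

```text
[ 0.50432808 -0.04500931  0.07024517] -173.1798289178709 [-3.85495151  2.92128738 22.6740212 ] [0.44854794 1.00937883 0.71421827] [-18.5  28.   94.7  -0.   57.1 154.7]
```

View pics/m.png

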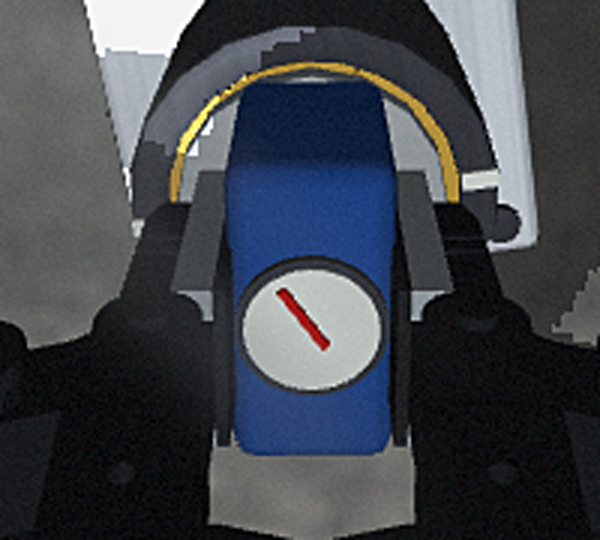

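View pics/n.png

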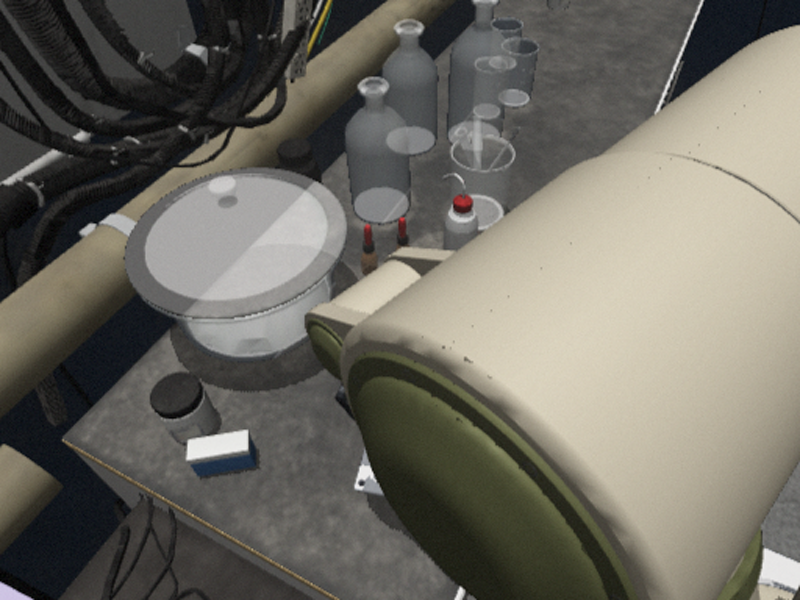

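The wrist torque jumped from 0.44 to 0.71 N m over the last 3° of turn, so the stop is reached. The shoulder is still seated under about 23 N. Handing in.

```bash
python3 -c "
from rig import env
print(env.close_job())"
```

```text
the job is handed in; nothing more can be done
None
```

I handed the job in at about 27 s: the valve is at half open, and the gauge is seated, twisted clockwise to the stop and still gripped. The hand-in gave no verdict. Nothing touched the bystanders on the way, though the arm hid some of them from the scene camera in my last picture.

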